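# Shut the tagged valve of the extinguisher charging manifold

### The job

Push the loose cover of the grey charging manifold straight back with your fingertips until it meets the upstand at the back of the deck, so that the valve bay in front is open; slide it, without gripping its handle or lifting it. Then push the valve lever that carries the round tag a quarter turn clockwise, fully shut, again with the fingertips and without gripping it. Leave the other two levers and everything else on the bench as they are, and the cover lying flat on the deck.

Things in the scene. Friction and masses are not known exactly. Their poses are not given: they have to be found in the camera images.
- manifold: the charging manifold: a grey sheet-steel box fixed to the bench, 350 mm deep (its x axis, front towards the robot at -x), 356 mm wide (+y is its left seen from the robot), top rim 85 mm above the bench. Origin at bench height, 165 mm behind the front face, midway across. The front part is the open-topped valve bay, the rear part (x = 0 to 180 mm) a closed deck level with the rim
- bay (a point): middle of the valve bay's opening, at rim height, axes as the box. The opening is 153 mm (x) by 332 mm (y). Three ball valves stand side by side in it, stems 95 mm apart at y = -95, 0, +95 mm and x = +21 mm from here; which is the tagged one varies. Besides the levers nothing in the bay is higher than 42 mm above the bench, but the stems' necks (18 mm across). Capped couplings stick 36 mm out in front, below 45 mm
- upstand (a point): middle of the upstand at the back end of the deck, on its front face, 180 mm behind the box's origin, 12 mm above the deck: the fixed stop that the cover's rear edge meets
- gauge (a point): centre of the pressure gauge on the left side of the box, 64 mm across, top 135 mm above the bench; fixed, not to be used
- cover: loose aluminium plate over the valve bay, 172 mm (x) by 372 mm (y), 4 mm thick, about 0.7 kg, lying on low glide studs (underside 86 mm above the bench); long edges folded 14 mm down outside the box's sides (4 to 5 mm of play) guide it along the box's x. Pushed with some 3 to 7 N it slides to +x over the deck, from origin x = -79..-62 mm (box frame) to +94 mm at the upstand. Nothing holds it down. Origin: middle of the underside
- cover_grip (a point): middle of the bar of the cover's bow handle: a dark round bar, 10 mm thick, 110 mm long along y, its axis 32 mm above the plate's underside, so 118 mm above the bench; 52 mm behind the cover's front edge. Its axes are the cover's
- cover_front (a point): middle of the cover's front edge, on its upper face (90 mm above the bench). With the cover at the upstand it lies at x = +8 mm in the box's frame, just behind the bay's opening
- lever_tagged (a joint): angle of the tagged lever (rad): 0 open, pointing to the box's front (-x of the box); grows clockwise seen from above, swinging towards the box's left (+y); 1.571 is shut, against its stop, pointing to +y, across its outlet pipe. Starts at 0 to 0.25, stays where it is left, takes about 0.3 N m to turn. Only this lever has a flat round brass tag on its grip; else the three are alike
- stem_tagged (a point): on the upright turning axis of the tagged lever, at the lever's mid height, 62 mm above the bench. Hub 22 mm across, up to 73 mm
- tip_tagged (a point): free end of the tagged lever, 70 mm from the stem axis, at the lever's mid height. The grip is a black sleeve from 20 to 70 mm from the axis, 16 mm wide, 56 to 68 mm above the bench; on top of it the tag, 30 mm across, 3 mm thick (up to 71 mm), centred 54 mm from the axis, so it overhangs the grip by 7 mm on both sides
- lever_plain1 (a joint): angle of an untagged lever, same meaning and range as for the tagged one; starts between 0 and 0.25; to be left as it is
- tip_plain1 (a point): free end of that untagged lever, 70 mm from its stem axis, 62 mm above the bench
- lever_plain2 (a joint): angle of an untagged lever, same meaning and range as for the tagged one; starts between 0 and 0.25; to be left as it is
- tip_plain2 (a point): free end of that untagged lever, 70 mm from its stem axis, 62 mm above the bench
- cartridge: a bare steel gas cartridge standing upright beside the box on its right, 40 mm across, 128 mm tall; origin under its centre; a bystander
- valve_head: an extinguisher's brass valve head with a red squeeze lever, standing upright beside the box on its left, about 110 mm long, 85 mm tall; origin under its centre; a bystander
- tape_roll: a roll of white sealing tape lying flat beside the box on its right, 52 mm across, 18 mm tall; origin under its centre; a bystander
- wrench: a steel open-ended wrench lying flat to the left of the box, 180 mm long; origin at the middle of its underside; a bystander
- mug: a white mug, 80 mm across, 95 mm tall; origin under its centre; a bystander
- tin: a flat round black tin, 96 mm across, 26 mm tall; origin under its centre; a bystander
- screwdriver: a screwdriver lying flat, 190 mm long; origin at the middle of its underside; a bystander

How it is judged:
By the outcome, as a careful person would: the job done as asked, in the order asked, and still so for the second after the job is handed in, with the robot touching nothing.
It also fails if it takes over 54 s, if anything falls off the work surface, if the arm or the gripper's body presses on something with over 40 N, if the wrist force passes 120 N, or if a joint passes its speed limit or range.

### The arm

A 6-joint arm with a two-finger parallel gripper is mounted at the origin on the work surface. World frame = base frame: x ahead of the robot, y to its left, z up, the work surface at z = 0. Lengths are in m, angles in rad, forces in N, time in s.
With the tool pointing down it reaches from about 0.275 to 0.85 m from the base axis. Payload 19 kg.
Tool frame: the origin (TCP) lies midway between the tips of the shut fingers; the grasp point (between the pads) lies env.hold_point_z behind it (env.hold_point_z is the distance from the TCP to the grasp point, in m); z points along the fingers, y is the direction in which the jaws open and shut (so a half turn about z gives the same grasp; the last joint's range is limited). The gripper opens to 85 mm and grips with 20 to 120 N. Pads are 22 mm wide; open, the fingers measure 114 mm over their backs; the gripper's body (76 mm by 85 mm) begins 54 mm behind the grasp point. The pads swing forward as they close: fully open they stand 13 mm farther back than shut.
Start: joints at [-1.444, 0.15, 1.437, -0, 1.554, -0.134], TCP at [0.148, -0.556, 0.231] pointing down, gripper open.
Joint ranges: [-2.8, 2.8], [-0.68, 2.1], [0.12, 2.68], [-1.39, 4.53], [0.16, 2.79], [-2.81, 2.81]. Speed limits (rad/s): [1.89, 1.89, 2.22, 3.01, 3.01, 3.01].

### API

Orientations are given as [roll, pitch, yaw] about the fixed x, y, z axes, in that order (R = Rz(yaw) Ry(pitch) Rx(roll)).
In Python, from plant import env gives the robot as it stands.
- The arm moves only by the shell command python3 -m crank 'ROWS'. ROWS is JSON, a list of rows, each a list of 3 entries, a list of its own where there are three numbers: the shift along the tool's x, y, z in cm, then the turn, a rotation vector about the tool's x, y, z in rad, then the closure, from 0 (fully open) to 1 (shut). A call has 1 to 10 rows; each row shifts and turns the pose as measured when the row begins, along the tool's axes as they then stand; what a row does not reach is not made up. A row lasts 1/10 s, in which the tool goes at most 50 mm and 8.59 degrees, less where a joint would pass 70% of its speed; a pose out of reach is approached as far as the arm can. A call is refused whole if a number of a shift passes 5 or a number of a turn 0.15, either way. A call with a gripper value outside its range is refused whole. The fingers move at their own pace and stop on an object; the grip force is fixed at half the most. Time passes only in rows, so rows that do not move let the fingers close. It gives the time, the measured TCP pose, the force and the opening at its end, in the units of the state.
- env.get_obs(): the state, without advancing time (a new reading comes with each control period).
- env.capture(name): name is "scene" or "side" or "wrist"; returns a dict with "pixels" (384x512x3 uint8, blue, green, red), "K" (3x3 intrinsics, pixels), "R" (3x3) and "t" (3): a world point X has camera coordinates R X + t. Camera axes: x right, y down, z forward; pixel columns grow to the right and rows downward; lengths in m; the calibration is good to about 2 mm. A picture is of the moment at which its call begins. There is no depth.
- env.finish_job(): hands the job in, once; it reports no verdict.
Trained networks look in a picture, given as the dict that the camera call returned (one of the last four; its "shot" number tells which), for a name from the list of things; names that differ only in an ending like _2 or _b are one class to them, and where a whole thing is asked for, a point or a joint stands for the part that bears it (a point fixed in the world has none). Each returns a list of dicts, best first, with "score" (0 to 1); they miss things now and then, are a little off and sometimes report something else, mostly with a low value. They report only what shows in the picture. A call takes as long as a camera call.
- env.search_frame(query, picture): "box" ([left, top, right, bottom] in pixels, round what is visible of it).
- env.regions_of(query, picture): "pixels" (384x512 bool, what is visible of it) and "box" ([left, top, right, bottom] in pixels, round what is visible of it).
- env.pinpoint(query, picture): "point" ([column, row] in pixels: a listed point, or the origin of a listed thing).
The state is a dict: "clock": time; "q": joint angles; "joint_vel": joint speeds; "tau": joint torques, N m; "ee_pos": TCP position; "ee_rot": TCP orientation; "contact_force": force on the tool from outside, world axes, zero at the start; "torque": the same for the moment, N m; "grip_width": finger opening in m.
Only numpy, scipy, OpenCV 4.12 (cv2) and the standard library are available. Lean on these libraries where they do the work, as an engineer would, in place of code of your own. Each camera call takes 0.05 s, during which the arm holds its last target. There are 200 camera calls.

## Working session

There is one attempt and no reset: what is moved stays moved. The work goes in short steps, Python scripts to look and compute and a shell command to move; the robot and the scene stay as the last step left them, time stands still between calls to the robot, and variables do not carry over. Pictures are saved under pics/ and viewed, about 8 in all and at most 12, crops included, and the job is handed in when it is done.

```bash
mkdir -p pics; ls
cat > h.py <<'E'
import numpy as np, cv2
from plant import env
from scipy.spatial.transform import Rotation as Ro
def ray(p,c):
    d=c["R"].T@np.linalg.inv(c["K"])@np.array([p[0],p[1],1.]); o=-c["R"].T@c["t"]; return o,d
def atz(p,c,z):
    o,d=ray(p,c); return o+d*(z-o[2])/d[2]
def proj(X,c):
    v=c["K"]@(c["R"]@np.array(X,float)+c["t"]); return v[:2]/v[2]
def st():
    o=env.get_obs(); print("t",o["clock"],"pos",np.round(o["ee_pos"],4),"rot",np.round(o["ee_rot"],3),"F",np.round(o["contact_force"],1),"w",o["grip_width"]); return o
E
python3 - <<'E'
from h import *
st(); print(env.hold_point_z)
ims=[]
for n in("scene","side"):
    c=env.capture(n); ims.append(c["pixels"]); print(n,"cam",np.round(-c["R"].T@c["t"],3))
    for q,z in(("manifold",0),("cover",.086),("cover_grip",.118),("cover_front",.09),("upstand",.097),("gauge",.103),("bay",.085)):
        r=env.pinpoint(q,c)[:2]
        for d in r: print(q,round(d["score"],2),np.round(d["point"],1),np.round(atz(d["point"],c,z),4))
cv2.imwrite("pics/a.png",cv2.resize(np.vstack(ims),(0,0),fx=.78,fy=.78))
E
```

```text
pics
t 0.0 pos [ 0.1482 -0.5553  0.2307] rot [-3.14  -0.     0.261] F [ 0.7  0.2 -0.4] w 0.0852853308778827
0.0187
scene cam [ 1.137 -0.874  0.936]
manifold 0.86 [257.8 225.4] [ 0.6301 -0.0649  0.    ]
cover 0.75 [236.4 207.7] [ 0.5682 -0.107   0.086 ]
cover_grip 0.84 [232.3 199.3] [ 0.553  -0.1085  0.118 ]
cover_grip 0.59 [258.2 227.7] [ 0.7006 -0.1748  0.118 ]
cover_front 0.96 [213.9 197.8] [ 0.474  -0.1117  0.09  ]
cover_front 0.22 [240.  206.4] [ 0.5773 -0.0983  0.09  ]
upstand 0.86 [306.1 223.2] [ 0.8082 -0.0534  0.097 ]
gauge 0.89 [306.9 175.4] [0.6954 0.1743 0.103 ]
gauge 0.16 [238.1 204.3] [ 0.5743 -0.1049  0.103 ]
side cam [0.074 0.826 0.671]
cover 0.63 [285.3 176.6] [ 0.5835 -0.1108  0.086 ]
cover_grip 0.66 [342.9 158.1] [ 0.4616 -0.274   0.118 ]
cover_grip 0.56 [300.5 174.7] [ 0.5236 -0.0954  0.118 ]
cover_front 0.89 [317.  185.7] [ 0.4724 -0.1084  0.09  ]
upstand 0.7 [217.7 165.7] [ 0.7931 -0.034   0.097 ]
gauge 0.74 [197.1 208.3] [0.6766 0.1997 0.103 ]
```

View pics/a.png

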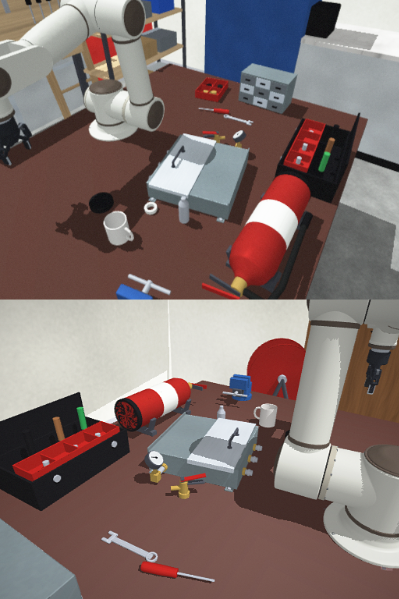

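The pictures show the box with the light cover over its front half and the handle near the scene pixel (232,199); the box is yawed about 0.2 rad. I'll move the wrist camera in for a closer look.

```bash
python3 -m crank '[[[3.75,-3.5,-0.7],[0,0,0],0.4],[[3.75,-3.5,-0.7],[0,0,0],0.4],[[3.75,-3.5,-0.7],[0,0,0],0.4],[[3.75,-3.5,-0.7],[0,0,0],0.4],[[3.75,-3.5,-0.7],[0,0,0],0.4],[[3.75,-3.5,-0.7],[0,0,0],0.4],[[3.75,-3.5,-0.7],[0,0,0],0.4],[[3.75,-3.5,-0.7],[0,0,0],0.4],[[3.75,-3.5,-0.7],[0,0,0],0.4],[[0,0,0],[0,0,0],0.4]]'
python3 - <<'E'
from h import *
st()
c=env.capture("wrist"); print("cam",np.round(-c["R"].T@c["t"],3))
im=c["pixels"].copy()
for q,z in(("manifold",0),("cover",.086),("cover_grip",.118),("cover_front",.09),("upstand",.097),("bay",.085)):
    for d in env.pinpoint(q,c)[:2]: print(q,round(d["score"],2),np.round(d["point"],1),np.round(atz(d["point"],c,z),4))
cv2.imwrite("pics/b.png",im)
for n in("scene","side","wrist"):
    c=env.capture(n)
    for d in env.regions_of("cover",c)[:1]:
        cn=max(cv2.findContours(d["pixels"].astype(np.uint8),0,1)[0],key=cv2.contourArea)
        P=np.array([atz(p,c,.09)[:2] for p in cn[:,0]],np.float32); print(n,d["score"],cv2.minAreaRect(P))
E
```

```text
clock: 1.8
ee_pos: [0.3862, -0.1714, 0.293]
ee_rot: [-3.141, -0.004, 0.258]
contact_force: [-0.7, -0.3, 0.5]
grip_width: 0.0511
t 1.8 pos [ 0.3862 -0.1714  0.293 ] rot [-3.141 -0.004  0.258] F [-0.7 -0.3  0.5] w 0.05107821520190971
cam [ 0.454 -0.153  0.436]
cover_front 0.64 [232.7  64. ] [ 0.4826 -0.1184  0.09  ]
scene 0.56 ((0.5673307180404663, -0.10506296157836914), (0.17541304230690002, 0.3862547278404236), 13.47872543334961)
side 0.61 ((0.5619580149650574, -0.08436836302280426), (0.17921730875968933, 0.4041946828365326), 13.033782005310059)
wrist 0.72 ((0.5054453611373901, -0.11053085327148438), (0.0581078864634037, 0.3744410574436188), 14.33642864227295)
```

View pics/b.png

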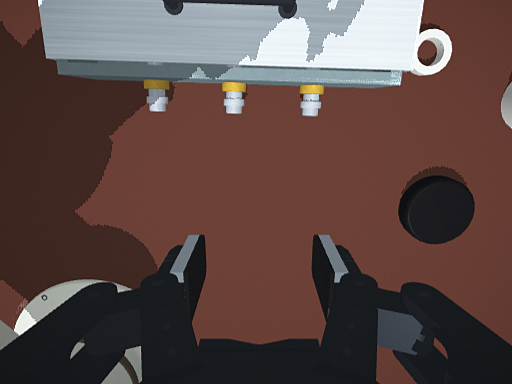

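The wrist view shows the cover's front edge from (45,58) to (412,70), the handle feet at (173,8) and (288,8), and three couplings at columns 157, 234 and 312. I'll move forward to see the whole handle.

```bash
python3 -m crank '[[[3,0.5,0],[0,0,0],0.4],[[3,0.5,0],[0,0,0],0.4],[[3,0,0],[0,0,0],0.4],[[0,0,0],[0,0,0],0.4]]'
python3 - <<'E'
from h import *
st()
c=env.capture("wrist")
im=c["pixels"].copy()
for q,z in(("manifold",0),("cover",.086),("cover_grip",.118),("cover_front",.09),("upstand",.097),("bay",.085)):
    for d in env.pinpoint(q,c)[:2]: print(q,round(d["score"],2),np.round(d["point"],1),np.round(atz(d["point"],c,z),4))
d=env.regions_of("cover",c)[0]
cn=max(cv2.findContours(d["pixels"].astype(np.uint8),0,1)[0],key=cv2.contourArea)
P=np.array([atz(p,c,.09)[:2] for p in cn[:,0]],np.float32); print(d["score"],cv2.minAreaRect(P),cv2.boxPoints(cv2.minAreaRect(P)))
# front edge fit: lowest mask pixel per column
m=d["pixels"]; cols=[k for k in range(60,460) if m[:,k].any()]
E=np.array([atz((k,np.where(m[:,k])[0].max()),c,.09)[:2] for k in cols],np.float32)
v=cv2.fitLine(E,cv2.DIST_HUBER,0,.01,.01).ravel(); print("edge",v,"yaw",np.arctan2(-v[0],v[1]))
cv2.imwrite("pics/c.png",im)
E
```

```text
clock: 2.85
ee_pos: [0.4762, -0.1638, 0.2924]
ee_rot: [3.141, -0.003, 0.248]
contact_force: [-0.6, -0.7, -0.2]
grip_width: 0.0513
t 2.85 pos [ 0.4762 -0.1638  0.2924] rot [ 3.141e+00 -3.000e-03  2.480e-01] F [-0.6 -0.7 -0.2] w 0.05127787086856769
cover 0.72 [215.5  66.5] [ 0.5664 -0.0952  0.086 ]
cover_grip 0.79 [214.3 101. ] [ 0.534  -0.1052  0.118 ]
cover_front 0.73 [217.2 153.7] [ 0.4799 -0.1162  0.09  ]
0.9 ((0.5530834197998047, -0.09883633255958557), (0.14907363057136536, 0.3745311200618744), 13.807560920715332) [[ 0.4360074   0.06522869]
 [ 0.5253936  -0.2984795 ]
 [ 0.67015946 -0.26290137]
 [ 0.58077323  0.10080683]]
edge [ 0.22708297 -0.9738754   0.48440254 -0.12121647] yaw -2.9125113
```

View pics/c.png

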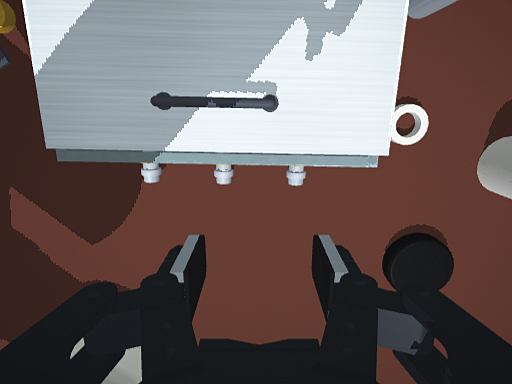

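```bash
python3 -m crank '[[[1.2,-1.5,1.5],[0,0,0.005],0.4],[[1.2,-1.5,2.5],[0,0,0.005],0.4],[[1,-1.4,3],[0,0,0.003],0.4],[[0,0,3],[0,0,0],0.4],[[0,0,2.5],[0,0,0],0.4],[[0,0,2],[0,0,0],0.4],[[0,0,1],[0,0,0],0.4],[[0,0,0],[0,0,0],0.4]]'
python3 - <<'E'
from h import *
o=st()
u=np.array([np.cos(.235),np.sin(.235)]);w=np.array([-u[1],u[0]])
d=np.array([.533,-.105])-o["ee_pos"][:2]; print("bar ahead",d@u,"left",d@w)
c=env.capture("wrist"); 
for d in env.pinpoint("cover_grip",c)[:2]: print(round(d["score"],2),np.round(d["point"],1),np.round(atz(d["point"],c,.118),4))
cv2.imwrite("pics/d.png",c["pixels"])
E
```

```text
clock: 4.05
ee_pos: [0.4962, -0.1138, 0.1359]
ee_rot: [3.136, -0.008, 0.229]
contact_force: [-1.0, 1.0, 0.4]
grip_width: 0.0511
t 4.05 pos [ 0.4962 -0.1138  0.1359] rot [ 3.136 -0.008  0.229] F [-1.   1.   0.4] w 0.0510930290926131
bar ahead 0.037837554249407726 left 3.618561057106998e-05
0.56 [260.8 169.2] [ 0.5323 -0.1065  0.118 ]
```

View pics/d.png

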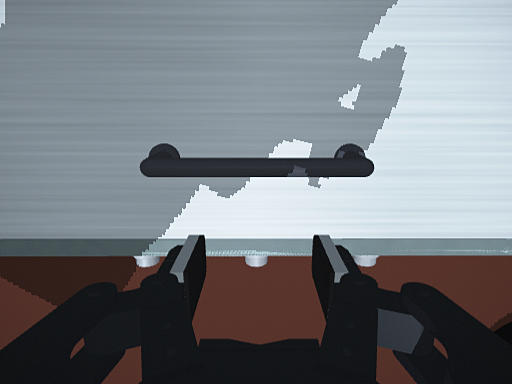

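The bar spans columns 140–373 at row 167, with the fingers at columns 185 and 330, square to it and centred. Next: descend and start pushing.

```bash
python3 -m crank '[[[0,0,1.5],[0,0,0],0.4],[[0,0,1.3],[0,0,0],0.4],[[0,0,0.5],[0,0,0],0.4],[[0.5,0,0.1],[0,0,0],0.4],[[0.8,0,0],[0,0,0],0.4],[[0.8,0,0],[0,0,0],0.4],[[0.6,0,0],[0,0,0],0.4],[[0.6,0,0],[0,0,0],0.4],[[0.6,0,0],[0,0,0],0.4],[[0,0,0],[0,0,0],0.4]]'
python3 -c "
from h import *
st();c=env.capture('wrist');cv2.imwrite('pics/e.png',c['pixels'])
for d in env.pinpoint('cover_grip',c)[:2]: print(round(d['score'],2),np.round(d['point'],1),np.round(atz(d['point'],c,.118),4))"
```

```text
clock: 5.15
ee_pos: [0.5408, -0.1057, 0.1078]
ee_rot: [3.131, -0.014, 0.229]
contact_force: [0.1, 0.7, 1.3]
grip_width: 0.0515
t 5.15 pos [ 0.5408 -0.1057  0.1078] rot [ 3.131 -0.014  0.229] F [0.1 0.7 1.3] w 0.05154510030389868
```

View pics/e.png

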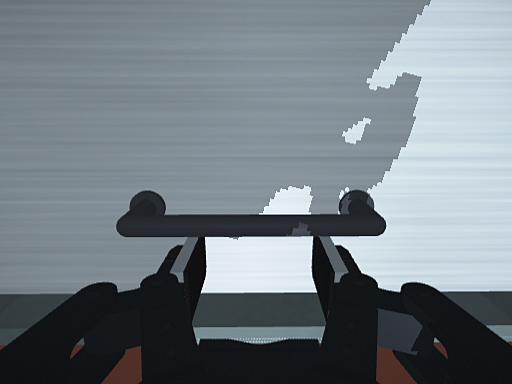

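The fingers sit right behind the bar (row 225), and a dark strip of bay at row 310 shows the cover has begun to slide. I'll lower slightly and keep pushing.

```bash
python3 -m crank '[[[-0.5,0,0],[0,0,0],0.4],[[0,0,0.6],[0,0.01,0],0.4],[[0.8,0,0],[0,0,0],0.4],[[0.8,0,0],[0,0,-0.005],0.4],[[1,0,0],[0,0,0],0.4],[[1,0,0],[0,0,0],0.4],[[1,0,0],[0,0,0],0.4],[[1,0,0],[0,0,0],0.4],[[1,0,0],[0,0,0],0.4],[[0,0,0],[0,0,0],0.4]]'
python3 - <<'E'
from h import *
o=st()
for n in("scene","side"):
    c=env.capture(n)
    for q,z in(("cover_grip",.118),("cover_front",.09),("upstand",.097)):
        for d in env.pinpoint(q,c)[:1]: print(n,q,round(d["score"],2),np.round(atz(d["point"],c,z),4))
E
```

```text
clock: 6.25
ee_pos: [0.6007, -0.0916, 0.1018]
ee_rot: [3.132, -0.016, 0.234]
contact_force: [0.2, 0.7, -0.4]
grip_width: 0.0513
t 6.25 pos [ 0.6007 -0.0916  0.1018] rot [ 3.132 -0.016  0.234] F [ 0.2  0.7 -0.4] w 0.05132451882030621
scene cover_grip 0.88 [ 0.6261 -0.0782  0.118 ]
scene upstand 0.87 [ 0.8017 -0.0527  0.097 ]
side cover_grip 0.61 [ 0.6027 -0.0762  0.118 ]
side cover_front 0.68 [ 0.5673 -0.1067  0.09  ]
side upstand 0.56 [ 0.7929 -0.0164  0.097 ]
```

```bash
python3 -m crank '[[[1,0,0],[0,0,0],0.4],[[1,0,0],[0,0.005,0],0.4],[[1,0,0],[0,0,0],0.4],[[1,0,0],[0,0.005,0],0.4],[[0.8,0,0],[0,0,0],0.4],[[0.6,0,0],[0,0,0],0.4]]'
python3 -c "
from h import *
st();c=env.capture('wrist');cv2.imwrite('pics/f.png',c['pixels'])
for q,z in(('cover_grip',.118),('upstand',.097)):
  for d in env.pinpoint(q,c)[:1]: print(q,round(d['score'],2),np.round(d['point'],1),np.round(atz(d['point'],c,z),4))"
```

```text
clock: 7.25
ee_pos: [0.6507, -0.0799, 0.1021]
ee_rot: [3.133, -0.017, 0.232]
contact_force: [-8.8, -2.2, 3.5]
grip_width: 0.0512
t 7.25 pos [ 0.6507 -0.0799  0.1021] rot [ 3.133 -0.017  0.232] F [-8.8 -2.2  3.5] w 0.051223641992759805
```

View pics/f.png

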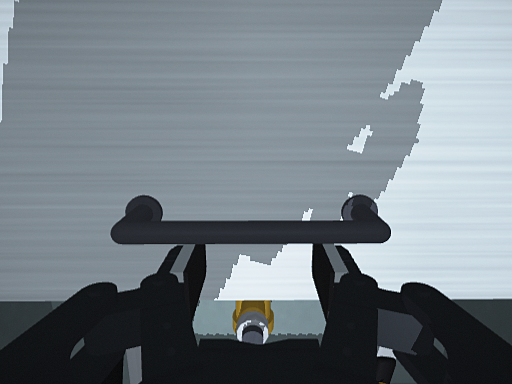

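The fingers are still behind the bar, and a valve stem at (253,320) is now uncovered. Next come small steps while I watch the force.

```bash
python3 -m crank '[[[0.5,0,0],[0,0,0],0.4],[[0.5,0,0],[0,0,0],0.4]]'; python3 -m crank '[[[0.5,0,0],[0,0,0],0.4],[[0.4,0,0],[0,0,0],0.4]]'
```

```text
clock: 7.6
ee_pos: [0.6602, -0.0777, 0.1022]
ee_rot: [3.133, -0.017, 0.232]
contact_force: [-6.8, -1.3, 0.9]
grip_width: 0.0514
clock: 7.8
ee_pos: [0.6683, -0.0757, 0.1022]
ee_rot: [3.133, -0.014, 0.231]
contact_force: [-7.6, -0.5, 2.0]
grip_width: 0.0513
```

```bash
python3 -m crank '[[[0.4,0,0],[0,0,0],0.4]]'; python3 -m crank '[[[0.4,0,0],[0,0,0],0.4]]'
```

```text
clock: 7.9
ee_pos: [0.6719, -0.0749, 0.1022]
ee_rot: [3.133, -0.013, 0.231]
contact_force: [-11.2, 0.4, 3.0]
grip_width: 0.0512
clock: 8.0
ee_pos: [0.6727, -0.0744, 0.1019]
ee_rot: [3.135, -0.005, 0.231]
contact_force: [-57.0, -7.4, 22.1]
grip_width: 0.0513
```

The force jumped to 57 N, so the cover has met the stop. I'll back off, rise and look at the bay.

```bash
python3 -m crank '[[[-0.6,0,0],[0,0,0],0.4],[[-1.5,0,0],[0,0,0],0.4],[[-2,0,0],[0,0,0],0.4],[[-2,0,-2],[0,0,0],0.6],[[-3,0,-4],[0,0,0],1],[[-3,0,-4],[0,0,0],1],[[-3,0,-4],[0,0,0],1],[[-2.5,0,-2.5],[0,0,0],1],[[0,0,0],[0,0,0],1]]'
python3 - <<'E'
from h import *
st()
c=env.capture("wrist"); cv2.imwrite("pics/g.png",c["pixels"])
for q,z in(("cover_front",.09),("bay",.085),("stem_tagged",.062),("tip_tagged",.062),("tip_plain1",.062)):
    for d in env.pinpoint(q,c)[:3]: print(q,round(d["score"],2),np.round(d["point"],1),np.round(atz(d["point"],c,z),4))
E
```

```text
clock: 8.9
ee_pos: [0.4949, -0.1142, 0.2709]
ee_rot: [3.134, -0.005, 0.231]
contact_force: [0.2, -0.7, -0.2]
grip_width: -0.0002
t 8.9 pos [ 0.4949 -0.1142  0.2709] rot [ 3.134 -0.005  0.231] F [ 0.2 -0.7 -0.2] w -0.00017990719056042485
cover_front 0.75 [256.1  14.3] [ 0.6374 -0.0793  0.09  ]
bay 0.83 [259.  109.7] [ 0.556  -0.1013  0.085 ]
bay 0.61 [164.4 154.7] [ 0.4896 -0.0163  0.085 ]
bay 0.26 [347.7  86.9] [ 0.597 -0.181  0.085]
tip_tagged 0.59 [331.8 156.9] [ 0.5245 -0.1921  0.062 ]
tip_plain1 0.71 [241.4 155. ] [ 0.5036 -0.0937  0.062 ]
tip_plain1 0.67 [163.5 154.4] [ 0.4846 -0.0097  0.062 ]
tip_plain1 0.29 [256.2 112.7] [ 0.5518 -0.0994  0.062 ]
```

View pics/g.png

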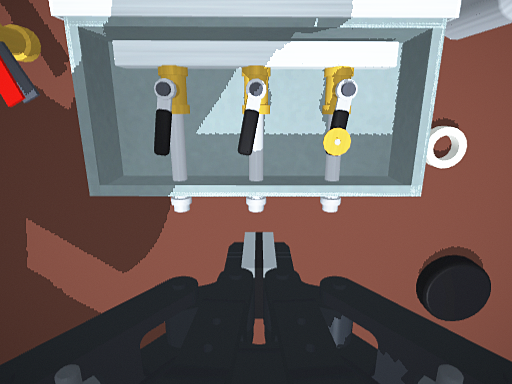

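The view down into the bay shows three levers, with the brass tag on the rightmost one (tag at (337,141), stem at (347,89)). The cover's front edge is behind the bay at row 14. Now I'll work out the start point.

Run:
```python
from h import *
o=st(); yaw=.233
u=np.array([np.cos(yaw),np.sin(yaw)]);w=np.array([-u[1],u[0]])
c=env.capture("wrist")
s=[atz(p,c,.073)[:2] for p in((347,89),(257,89),(164,89))]
print(np.round(s,4)); v=s[2]-s[0]; print(np.linalg.norm(v),"yaw",np.arctan2(-v[0],v[1]))
tag=atz((337,141),c,.071)[:2]; d=tag-s[0]; print("tag r",np.linalg.norm(d),"ang",np.arctan2(d@w,-d@u))
for ang,px in((0,(241,155)),(1,(163,154))):
    d=atz(px,c,.068)[:2]-s[1+ang]; print("plain",np.arctan2(d@w,-d@u))
b=s[1]-.095*w; print("stem from middle",b)
st_=(b+s[0])/2
for t in((-.034,-.040),):
    g=st_+t[0]*u+t[1]*w-o["ee_pos"][:2]; print("move tool x,y cm",g@u*100,-g@w*100)
c2=env.capture("scene")
for q in("cartridge","tape_roll","valve_head"):
    for d in env.pinpoint(q,c2)[:1]:
        e=atz(d["point"],c2,0)[:2]-st_; print(q,d["score"],"rel stem",e@u,e@w)
```

```text
t 9.2 pos [ 0.4962 -0.1132  0.265 ] rot [3.14e+00 3.00e-03 2.32e-01] F [ 0.6 -0.3  0.6] w -0.00020325210096901094
[[ 0.5953 -0.1805]
 [ 0.5745 -0.093 ]
 [ 0.5531 -0.0028]]
0.18263332691514206 yaw 0.2327728864530487
tag r 0.05225515922463341 ang 0.11424014186637822
plain 0.2516463947155116
plain 0.12015451583118938
stem from middle [ 0.59647129 -0.18547522]
move tool x,y cm 4.6903944626405165 13.08941469523688
cartridge 0.71 rel stem 0.08066260779474163 -0.14889467754133767
tape_roll 0.74 rel stem -0.058404615216206594 -0.14322761909736575
valve_head 0.55 rel stem 0.06109617145612637 0.3487940595355821
```

```bash
python3 -m crank '[[[1.2,3.4,1],[0,0,0],1],[[1.2,3.4,2],[0,0,0],1],[[1.2,3.4,2],[0,0,0],1],[[1.2,3.4,2],[0,0,0],1],[[0,0,2],[0,0,0],1],[[0,0,2],[0,0,0],1],[[0,0,0],[0,0,0],1]]'
python3 - <<'E'
from h import *
o=st(); yaw=.233
u=np.array([np.cos(yaw),np.sin(yaw)]);w=np.array([-u[1],u[0]])
c=env.capture("wrist"); cv2.imwrite("pics/i.png",c["pixels"])
for q,z in(("stem_tagged",.062),("tip_tagged",.062)):
    for d in env.pinpoint(q,c)[:1]: print(q,round(d["score"],2),np.round(d["point"],1),np.round(atz(d["point"],c,z),4))
g=o["ee_pos"][:2]-np.array([.598,-.188]); print("rel stem",g@u,g@w, "tip px",proj(o["ee_pos"],c))
E
```

```text
clock: 10.15
ee_pos: [0.5781, -0.2397, 0.151]
ee_rot: [3.139, 0.001, 0.234]
contact_force: [-0.6, 0.1, -0.4]
grip_width: 0.0002
t 10.15 pos [ 0.5781 -0.2397  0.151 ] rot [3.139e+00 1.000e-03 2.340e-01] F [-0.6  0.1 -0.4] w 0.00015650177177227814
stem_tagged 0.58 [194.3 155.7] [ 0.5979 -0.1866  0.062 ]
tip_tagged 0.61 [185.4 247.2] [ 0.524  -0.1927  0.062 ]
rel stem -0.031338093099901196 -0.045676807632827374 tip px [258.94047053 250.29148754]
```

View pics/i.png

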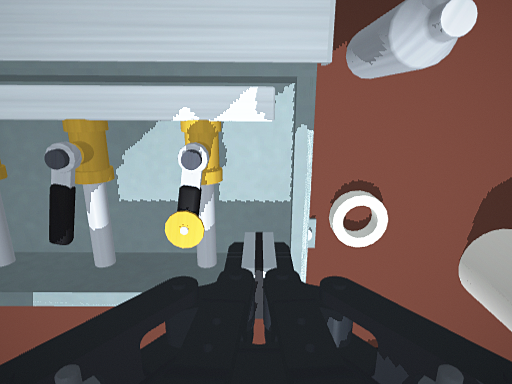

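The tips sit to the right of the tagged lever (tag (184,230), stem (194,156)), between it and the right wall at column 300. I'll shift 6 mm left and descend.

```bash
python3 -m crank '[[[-0.2,-0.6,2],[0,0,0],1],[[0,0,2],[0,0,0],1],[[0,0,2],[0,0,0],1],[[0,0,1.5],[0,0,0],1],[[0,0,1],[0,0,0],1],[[0,0,0],[0,0,0],1]]'
python3 - <<'E'
from h import *
o=st(); yaw=.233
u=np.array([np.cos(yaw),np.sin(yaw)]);w=np.array([-u[1],u[0]])
g=o["ee_pos"][:2]-np.array([.598,-.187]); print("rel stem",g@u,g@w)
E
```

```text
clock: 10.9
ee_pos: [0.5801, -0.2353, 0.0771]
ee_rot: [3.126, -0.014, 0.236]
contact_force: [-0.3, 0.5, 0.4]
grip_width: -0.0001
t 10.9 pos [ 0.5801 -0.2353  0.0771] rot [ 3.126 -0.014  0.236] F [-0.3  0.5  0.4] w -9.057945489271397e-05
rel stem -0.028536655012159157 -0.042850079517116044
```

```bash
python3 -m crank '[[[-0.3,0,1.2],[0,0.007,0],1],[[-0.2,0,1],[0.007,0.007,0],1],[[0,0,0.4],[0,0,0],1],[[0,-0.6,0],[0,0,0],1],[[-0.2,-0.8,0],[0,0,0],1],[[-0.2,-0.8,0],[0,0,0],1]]'
python3 - <<'E'
from h import *
o=st(); yaw=.233
u=np.array([np.cos(yaw),np.sin(yaw)]);w=np.array([-u[1],u[0]])
g=o["ee_pos"][:2]-np.array([.598,-.187]); print("rel stem",g@u,g@w)
E
```

```text
clock: 11.5
ee_pos: [0.5683, -0.2164, 0.0538]
ee_rot: [3.13, -0.032, 0.236]
contact_force: [-1.5, 1.0, -0.8]
grip_width: -0.0002
t 11.5 pos [ 0.5683 -0.2164  0.0538] rot [ 3.13  -0.032  0.236] F [-1.5  1.  -0.8] w -0.00016173398765405466
rel stem -0.03569404319733529 -0.021732961125822556
```

```bash
python3 -m crank '[[[-0.4,-0.7,0],[0,-0.01,0],1],[[-0.3,-0.7,0],[0,-0.01,0],1],[[0,-0.8,0],[0,-0.01,0],1],[[0,-0.8,0],[0,0,0],1],[[0.2,-0.7,0],[0,0,0],1],[[0.4,-0.7,0],[0,0,0],1]]'
python3 - <<'E'
from h import *
o=st(); yaw=.233
u=np.array([np.cos(yaw),np.sin(yaw)]);w=np.array([-u[1],u[0]])
g=o["ee_pos"][:2]-np.array([.598,-.187]); print("rel stem",g@u,g@w)
c=env.capture("wrist"); cv2.imwrite("pics/j.png",c["pixels"])
E
```

```text
clock: 12.1
ee_pos: [0.5583, -0.1764, 0.0569]
ee_rot: [3.113, -0.006, 0.236]
contact_force: [6.1, -17.7, -7.7]
grip_width: -0.0002
t 12.1 pos [ 0.5583 -0.1764  0.0569] rot [ 3.113 -0.006  0.236] F [  6.1 -17.7  -7.7] w -0.00023788237304405682
rel stem -0.036176843318949166 0.019443127025977808
```

View pics/j.png

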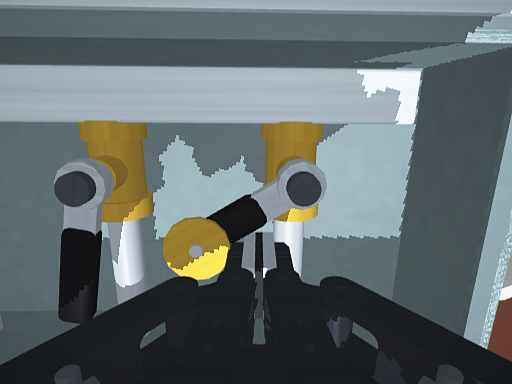

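The lever is about 1.0 rad round (tag at (196,248)), and the tips are pressing its trailing side. I'll continue the sweep towards +x.

```bash
python3 -m crank '[[[0.4,-0.5,0.2],[0.01,0,0],1],[[0.6,-0.5,0.2],[0,0,0],1],[[0.6,-0.3,0],[0,0,0],1],[[0.5,0,0],[0,0,0],1]]'
python3 - <<'E'
from h import *
o=st(); yaw=.233
u=np.array([np.cos(yaw),np.sin(yaw)]);w=np.array([-u[1],u[0]])
g=o["ee_pos"][:2]-np.array([.598,-.187]); print("rel stem",g@u,g@w)
E
```

```text
clock: 12.55
ee_pos: [0.5714, -0.1608, 0.0547]
ee_rot: [3.115, 0.004, 0.236]
contact_force: [-52.3, -15.8, 19.9]
grip_width: 0.0002
t 12.55 pos [ 0.5714 -0.1608  0.0547] rot [3.115 0.004 0.236] F [-52.3 -15.8  19.9] w 0.00016989005846239426
rel stem -0.0197776006291561 0.03165322549550716
```

The 54 N at the predicted end position suggests the lever is on its stop. I'll back off, rise and check.

```bash
python3 -m crank '[[[-0.8,0,0],[0,0,0],1],[[-1.2,0.3,0],[0,0,0],1],[[0,0,-2],[0,0,0],1],[[0,0,-4],[0,0,0],1],[[0,0,-4],[0,0,0],1],[[-3,0,-4],[0,0,0],1],[[-3,0,-4],[0,0,0],1],[[-1,0,-2],[0,0,0],1],[[0,0,0],[0,0,0],1]]'
python3 - <<'E'
from h import *
o=st(); yaw=.233
u=np.array([np.cos(yaw),np.sin(yaw)]);w=np.array([-u[1],u[0]])
c=env.capture("wrist"); cv2.imwrite("pics/k.png",c["pixels"])
S=np.array([.598,-.187])
for q,z in(("cover_front",.09),("stem_tagged",.062),("tip_tagged",.062),("tip_plain1",.062)):
    for d in env.pinpoint(q,c)[:2]:
        X=atz(d["point"],c,z); g=X[:2]-S; print(q,round(d["score"],2),np.round(d["point"],1),np.round(X,4),"rel",np.round([g@u,g@w],4))
c=env.capture("side")
for q,z in(("cover_grip",.118),("cover_front",.09),("cover",.086)):
    for d in env.pinpoint(q,c)[:1]:
        X=atz(d["point"],c,z); g=X[:2]-S; print(q,round(d["score"],2),"box x",g@u-.0555)
cv2.imwrite("pics/l.png",cv2.resize(c["pixels"][120:250,150:370],(0,0),fx=3.5,fy=3.5,interpolation=2))
E
```

```text
clock: 13.45
ee_pos: [0.4773, -0.1778, 0.2622]
ee_rot: [3.114, 0.007, 0.238]
contact_force: [1.4, 0.1, -0.7]
grip_width: -0.0002
t 13.45 pos [ 0.4773 -0.1778  0.2622] rot [3.114 0.007 0.238] F [ 1.4  0.1 -0.7] w -0.00015678461995012263
stem_tagged 0.55 [292.   52.4] [ 0.598  -0.1879  0.062 ] rel [-0.0002 -0.0009]
tip_tagged 0.96 [216.8  52.5] [ 0.58   -0.1156  0.062 ] rel [-0.001   0.0736]
tip_plain1 0.77 [181.  122.9] [ 0.5045 -0.0931  0.062 ] rel [-0.0693  0.113 ]
tip_plain1 0.75 [100.5 122.3] [ 0.4856 -0.0122  0.062 ] rel [-0.069  0.196]
cover_grip 0.75 box x 0.04828416652016745
cover_front 0.97 box x 0.0001317946979754181
cover 0.66 box x 0.09764514924979886
```

View pics/k.png

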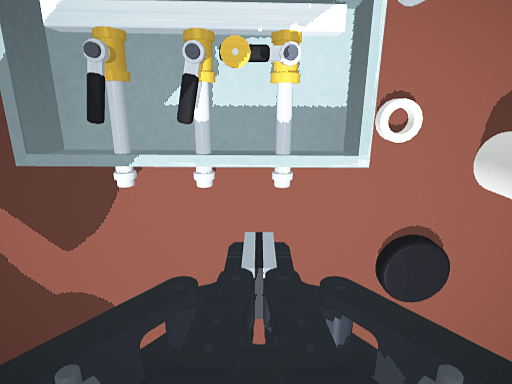

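View pics/l.png

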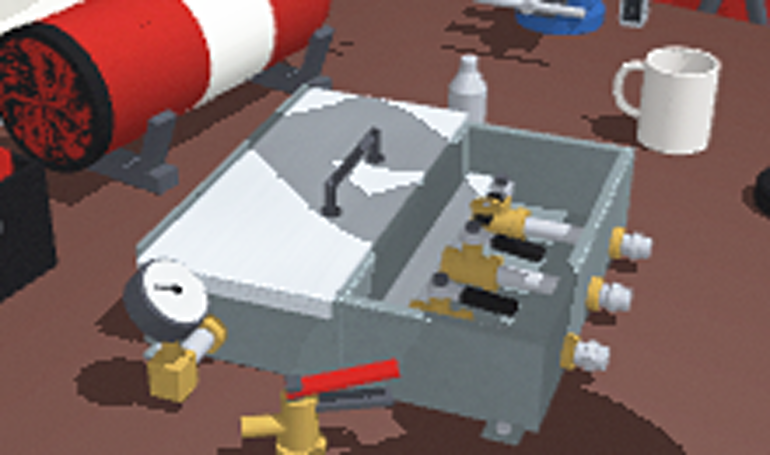

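```bash
python3 -c "
from h import *
print(env.finish_job())"
```

```text
the job is handed in; nothing more can be done
None
```

I pushed the cover back to the upstand, turned the tagged lever fully shut, and handed the job in about 13.5 s into the 54 s allowed. No verdict came back.

- **Cover:** I slid it by pushing on the front of its handle bar with the fingertips, without gripping or lifting. It stopped at about 58 N. The fingertip position then put the bar at about +59 mm in the box frame, against the expected 60 mm. The last side picture shows it lying flat on the deck with the bay open.
- **Tagged lever (the rightmost one):** I swept it clockwise with the closed fingertips until the force rose to about 55 N on its stop. The last wrist picture shows it pointing to +y, with the tip about 1 mm off the true line.
- **Other levers and bench items:** The two plain levers' tips measured within a few mm of before. The nearby bench items in the last pictures look undisturbed, but I did not measure their positions again.

**One disagreement:** the last side-camera reading put the cover's front edge at 0 mm in the box frame instead of +8 mm. That camera read about 8 mm short of the wrist camera at the start too. The wrist camera, just after the push, put the edge 84 mm behind the bay centre, as expected at the upstand.

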